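Hold the white reference plate flush on a reflectance meter's sloped head

TASK

Set up the white reference reading on the reflectance meter: lift the reference plate by its blue rib out of its case and stand its lower edge in the ledge of the sloped measuring head, with the plate still leaning well clear of the face so that it does not scrape over the ring. Then tip it down about that edge until it lies flush on the face, square and against the ledge, with the sprung orange ring pressed fully home. Finish while still gripping the plate and pressing it there gently (the reading is taken while it is held); do not shift the head's slope or disturb the red-capped jar, the tweezers and the brass weight.

Things in the scene. Friction and masses are not known exactly. Their poses are not given: they have to be found in the camera images.
- plate: White reference plate, 84 (x) by 72 (y) by 8 mm, 0.16 kg: white ceramic underside, aluminium back with a blue finger rib in the middle, 46 mm along x, 14 mm thick along y, from 8 to 42 mm above the underside. Origin: centre of the white underside; z out of the back. Starts white side down in the case, underside 4 mm above the bench. Either 72 mm end may go into the ledge.
- edge_near (a point): Middle of one 72 mm end of the plate's white underside (plate x = -42 mm), the end nearer to the robot at the start.
- edge_far (a point): Middle of the other 72 mm end of the white underside (plate x = +42 mm).
- case: Black clamshell case, open flat, fixed to the bench: tray holding the plate, 100 x 88 mm, walls 10 mm high and about 5 mm clear of the plate; beyond it in its +x the open lid, 8 mm high. Origin: under the centre of the tray; x, y along its sides.
- meter: White reflectance meter, fixed: foot 150 x 130 mm, 20 mm high; two cheeks up to 89 mm high at y = +-54 to 63 mm carry the black head on a level axis along y, 72 mm above the bench. Origin: centre of the underside, below that axis. Its -x side, roughly towards the robot, has the low end of the sloped face.
- head (a joint): Slope of the meter's head in rad (0 = face level; growing raises the far end, so the face looks up and back towards the meter's -x side). Held by a stiff friction clamp (4 N m); it must stay as it is.
- seat (a point): Point on the dark metal face where the centre of the plate's underside lies when seated against the ledge; 24 mm above the tilt axis, 4 mm downslope of it. Axes of the head: x up the slope, y across, z out of the face. The face is 98 mm wide and runs 95 mm up from the ledge.
- ledge (a point): Middle of the inner corner between the face and the ledge at its low end, 42 mm downslope of the seat point; same axes. The ledge is a bright bar that stands 8 mm out of the face, with two ears 84 mm apart (plate: 72 mm), 6 mm high, reaching 16 mm up the slope.
- ring (a joint): Sprung orange ring round the window, centred on the seat point, outer radius 18 mm: 0 = 4 mm proud of the face, 0.004 m = home, level with the face. 2 N to start moving it, 7 N when home; it springs back, so it lifts a plate that is not pressed. Press the plate with 8 to 20 N.
- head_top (a point): Middle of the upper end of the measuring face, on the head; it shows whether the head's slope was shifted.
- red_jar: Bystander: sample jar with a red cap, standing by the case on the robot's left, 54 mm across, 80 mm high; origin under its centre.
- tweezers: Bystander: steel tweezers, 140 mm long, lying on the bench.
- weight: Bystander: pale brass weight with a knob, 32 mm across, 42 mm high; origin under its centre.

How it is judged:
By the outcome, as a careful person would: the job done as asked, in the order asked, and still so for the second after the job is handed in, while the arm keeps its last pose, push and grip.
It also fails if it takes over 38 s, if anything falls off the work surface, if the arm or the gripper's body presses on something with over 40 N, if the wrist force passes 120 N, or if a joint passes its speed limit or range.

ROBOT

A 6-joint arm with a two-finger parallel gripper is mounted at the origin on a cart in front of the work surface, level with it; the furniture and walls round the work are solid. World frame = base frame: x ahead of the robot, y to its left, z up, the work surface at z = 0. Lengths are in m, angles in rad, forces in N, time in s.
With the tool pointing down it reaches from about 0.4 to 0.825 m from the base axis. Payload 7 kg.
Tool frame: the origin (TCP) lies on the centre line of the jaws, within the pads' length; the fingertips stand arm.tip_reach ahead of it and the grasp point (between the pads) lies 5 mm behind it (arm.tip_reach is the distance from the TCP to the fingertips, in m); z points along the fingers, y is the line along which they close (so a half turn about z gives the same grasp; the last joint's range is limited). The gripper opens to 88 mm and grips with 3 to 60 N. Pads are 19 mm wide; open, the fingers measure 130 mm over their backs; the gripper's body (78 mm by 193 mm) begins 47 mm behind the grasp point.
Start: joints at [1.411, 0.359, 0.012, 0, -1.224, -0.288], TCP at [0.292, 0.608, 0.241] pointing down, gripper open.
Joint ranges: [-3.07, 3.07], [-1.43, 2.12], [-1.02, 1.25], [-3.03, 1.67], [-3.05, -0], [-3.03, 3.03]. Speed limits (rad/s): [2.39, 2.39, 3.01, 3.14, 3.14, 3.14].

INTERFACE

Orientations are given as [roll, pitch, yaw] about the fixed x, y, z axes, in that order (R = Rz(yaw) Ry(pitch) Rx(roll)).
In Python, from station import status, optics, order, arm gives the robot as it stands. The module is installed in compiled form; this text tells all that it offers.
- The arm moves only by the shell command python3 -m jog 'ROWS' [FORCE]. ROWS is JSON, a list of rows, each a list of 3 entries, a list of its own where there are three numbers: the gripper command: -1 is shut, 1 is fully open, values between are in proportion, then the shift along the tool's x, y, z in mm, then the turn about the tool's z in rad. A call has 1 to 20 rows; each row is the pose to reach, as a shift and turn from the pose commanded when the call began, along the tool's axes at that moment; what a row does not reach only later rows make up. A row lasts 1/8 s, in which the tool goes at most 62.5 mm and 10.7 degrees, less where a joint would pass 70% of its speed; a pose out of reach is approached as far as the arm can. A call with a gripper value outside its range is refused whole. The fingers move at their own pace and stop on an object; FORCE is the grip in N (left out, the last holds). Time passes only in rows, so rows that repeat a pose let the fingers close. It gives the time, the measured TCP pose, the force, the opening and the grip force at its end, in the units of the state.
- status.get_state(): the state, without advancing time (a new reading comes with each control period).
- optics.grab_frame(name): name is "scene" or "top" or "wrist"; returns a dict with "color" (420x560x3 uint8, red, green, blue), "mtx" (3x3 intrinsics, pixels), "cam_to_world" (4x4, takes a point from camera to world coordinates). Camera axes: x right, y down, z forward; pixel columns grow to the right and rows downward; lengths in m; the calibration is good to about 2 mm. A picture is of the moment at which its call begins. There is no depth.
- order.job_done(): hands the job in; it is judged then, once.
The state is a dict: "t": time; "q": joint angles; "qd": joint speeds; "joint_efforts": joint torques, N m; "eef_pos": TCP position; "ee_rot": TCP orientation; "force": force on the tool from outside, world axes, zero at the start; "moment": the same for the moment, N m; "width": finger opening in m; "gripper_force": force on a finger pad.
Only numpy, scipy, OpenCV 4.12 (cv2) and the standard library are available. Lean on these libraries where they do the work, as an engineer would, in place of code of your own. Each camera call takes 0.05 s, during which the arm holds its last target. There are 200 camera calls.

## Working session

There is one attempt and no reset: what is moved stays moved. The work goes in short steps, Python scripts to look and compute and a shell command to move; the robot and the scene stay as the last step left them, time stands still between calls to the robot, and variables do not carry over. Pictures are saved under pics/ and viewed, at most 10 in all, crops included, and the job is handed in when it is done.

```bash
mkdir -p pics; cat > h.py <<'E'
import numpy as np, cv2
from station import status, optics, order, arm
def grab(n, save=None):
    f=optics.grab_frame(n)
    if save: cv2.imwrite(f'pics/{save}.png', f['color'][:,:,::-1])
    return f
def ray(f,uv):
    K=np.array(f['mtx']);T=np.array(f['cam_to_world'])
    d=T[:3,:3]@np.linalg.solve(K,[uv[0],uv[1],1.]); return T[:3,3],d/np.linalg.norm(d)
def onz(f,uv,z):
    o,d=ray(f,uv); return o+d*(z-o[2])/d[2]
def proj(f,p):
    K=np.array(f['mtx']);T=np.array(f['cam_to_world'])
    c=K@(T[:3,:3].T@(np.asarray(p)-T[:3,3])); return c[:2]/c[2]
def tri(fa,a,fb,b):
    o1,d1=ray(fa,a);o2,d2=ray(fb,b)
    s=np.linalg.lstsq(np.c_[d1,-d2],o2-o1,rcond=None)[0]
    p,q=o1+s[0]*d1,o2+s[1]*d2; return (p+q)/2,np.linalg.norm(p-q)
E
python3 - <<'E'
from h import *
import pickle
np.set_printoptions(precision=4,suppress=True)
print(status.get_state(), arm.tip_reach)
F={n:grab(n,n+'0') for n in('scene','top','wrist')}
pickle.dump(F,open('f0.pkl','wb'))
for n,f in F.items(): print(n,np.array(f['cam_to_world']),f['mtx'])
ims=[F[n]['color'][:,:,::-1] for n in('scene','top')]
E
```

```text
{'t': 0.0, 'q': array([ 1.4111,  0.3594,  0.0111, -0.0004, -1.2241, -0.2881]), 'qd': array([ 0.0002,  0.0009, -0.0014,  0.001 , -0.0007, -0.0001]), 'joint_efforts': array([ -0.0001, -58.2729,  29.3045,   6.9971,   0.0068,  -0.0002]), 'eef_pos': array([0.2921, 0.608 , 0.2396]), 'ee_rot': array([ 3.1399, -0.0001, -0.4479]), 'force': array([ 0.1899, -0.2814,  0.031 ]), 'moment': array([ 0.027 ,  0.0102, -0.019 ]), 'gripper_force': 0.0, 'width': 0.08803256646696529} 0.014
scene [[ 0.5704 -0.5105  0.6434 -0.2368]
 [-0.821  -0.3319  0.4645 -0.4307]
 [-0.0236 -0.7932 -0.6084  0.8017]
 [ 0.      0.      0.      1.    ]] [[493.9043   0.     282.447 ]
 [  0.     493.9043 216.4306]
 [  0.       0.       1.    ]]
top [[ 0.0232 -0.9951  0.0962  0.4279]
 [-0.9997 -0.0236 -0.0029  0.102 ]
 [ 0.0052 -0.0961 -0.9954  1.2037]
 [ 0.      0.      0.      1.    ]] [[439.4183   0.     282.8747]
 [  0.     439.4183 222.5755]
 [  0.       0.       1.    ]]
wrist [[-0.4337 -0.8674 -0.244   0.3588]
 [-0.9011  0.4181  0.1151  0.5774]
 [ 0.0022  0.2698 -0.9629  0.3839]
 [ 0.      0.      0.      1.    ]] [[315.2065   0.     275.5912]
 [  0.     315.2065 208.9758]
 [  0.       0.       1.    ]]
```

View pics/scene0.png

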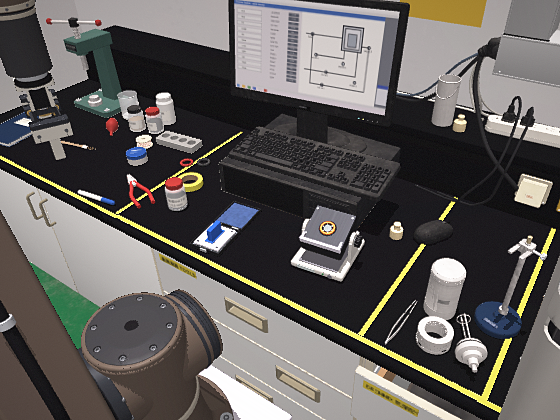

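View pics/top0.png

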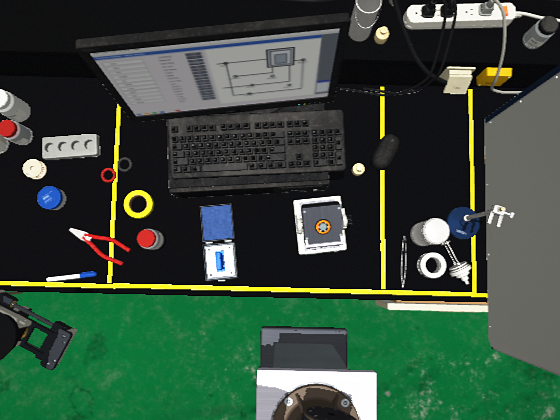

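```bash
python3 - <<'E'
from h import *
import pickle
F=pickle.load(open('f0.pkl','rb'))
a=F['top']['color'][190:290,190:355,::-1]; b=F['scene']['color'][195:285,190:375,::-1]
A=cv2.resize(a,None,fx=4,fy=2.9*4/4*1.0,interpolation=cv2.INTER_CUBIC)
A=cv2.resize(a,(495,300),interpolation=cv2.INTER_CUBIC);B=cv2.resize(b,(617,300),interpolation=cv2.INTER_CUBIC)
c=np.zeros((600,620,3),np.uint8);c[:300,:495]=A;c[300:,:617]=B
cv2.imwrite('pics/crop0.png',c)
for n in('top','scene'):
    f=F[n];h=cv2.cvtColor(f['color'],cv2.COLOR_RGB2HSV)
    for nm,m in dict(blue=cv2.inRange(h,(95,150,120),(125,255,255)),orange=cv2.inRange(h,(8,120,120),(20,255,255)),red=cv2.inRange(h,(0,150,100),(5,255,255))).items():
        N,L,S,C=cv2.connectedComponentsWithStats(m)
        for i in range(1,N):
            if S[i,4]>15: print(n,nm,S[i],C[i].round(1),onz(f,C[i],.046 if nm=='blue' else .1).round(4))
E
```

```text
top blue [ 37 186  24  23 410] [ 48.7 197. ] [0.5933 0.7217 0.046 ]
top blue [219 205  11   4  20] [225. 206.] [0.5802 0.2531 0.046 ]
top blue [209 209  12   6  20] [215.3 211.9] [0.564  0.2783 0.046 ]
top blue [202 211   9  22  59] [205.1 222.8] [0.5344 0.3042 0.046 ]
top blue [221 220  11  16  66] [226.6 227.1] [0.5244 0.2469 0.046 ]
top blue [204 234  22   6  43] [212.6 237.7] [0.4953 0.283  0.046 ]
top blue [216 251   9  21 128] [219.4 261. ] [0.4347 0.2626 0.046 ]
top blue [ 80 271  17   7  81] [ 87.4 274. ] [0.3928 0.6057 0.046 ]
top orange [503   6   5  10  26] [505.3   9.7] [ 1.1163 -0.4785  0.1   ]
top orange [316 221   7  11  27] [318.2 225.9] [0.5283 0.0094 0.1   ]
top orange [321 220  10  14  42] [326.4 226.7] [ 0.5268 -0.0112  0.1   ]
top orange [403 301  84   3 152] [446.1 301.9] [ 0.3461 -0.3113  0.1   ]
top red [  0 120  15  17 211] [  6.5 127.7] [0.7625 0.8142 0.1   ]
top red [101 168  14  14  95] [107.1 174.5] [0.6468 0.549  0.1   ]
top red [137 230  19  17 256] [145.5 237.9] [0.4877 0.4427 0.1   ]
top red [ 84 234  46  18 174] [108.7 240.6] [0.4787 0.5344 0.1   ]
t
[... 333 characters left out ...]
2513 0.046 ]
scene orange [557 202   3  10  17] [558.2 206.5] [ 0.8897 -0.4157  0.1   ]
scene orange [320 226  15   9  26] [327.6 231.6] [ 0.5147 -0.0115  0.1   ]
scene red [46 18  5  5 16] [47.9 20. ] [1.1966 2.0262 0.1   ]
scene red [95 20  6  4 19] [97.6 21.5] [1.3099 1.7805 0.1   ]
scene red [146 107  13   9  86] [151.7 110.6] [0.7404 0.7919 0.1   ]
scene red [106 118  12  18 135] [111.3 125.3] [0.598  0.8219 0.1   ]
scene red [180 158  13   9  49] [185.2 161.4] [0.5636 0.472  0.1   ]
scene red [166 177  16  13 159] [173.3 183.5] [0.4662 0.4211 0.1   ]
scene red [129 181  12  27  90] [132.9 195.3] [0.3726 0.4689 0.1   ]
scene red [134 181  21  23  94] [145.3 191.1] [0.4024 0.4564 0.1   ]
```

View pics/crop0.png

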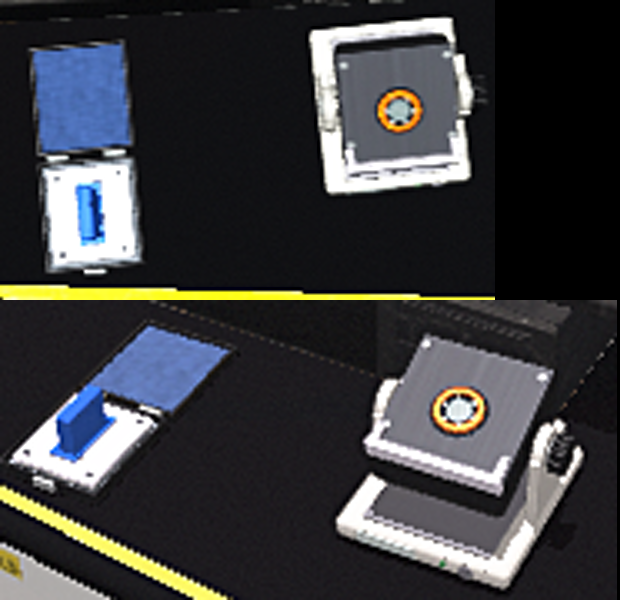

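```bash
python3 - <<'E'
from h import *
import pickle
np.set_printoptions(precision=4,suppress=True)
F=pickle.load(open('f0.pkl','rb'));t,s=F['top'],F['scene']
T=lambda u,v:(190+u/3,190+v/3)
S=lambda u,v:(190+u/3.335,195+(v-300)/3.333)
P={}
for n,a,b in [('ring',(400,110),(459,410)),('UL',(344,65),(426,343)),('UR',(443,48),(544,377)),('ledgeL',(347,175),(365,450)),('ledgeR',(465,158),(503,490)),('ribtopfar',(86,183),(95,388)),('ribtopnear',(86,243),(63,416))]:
    P[n],e=tri(t,T(*a),s,S(*b)); print(n,P[n],'gap',e)
# lid & tray rect
h=cv2.cvtColor(t['color'],cv2.COLOR_RGB2HSV)
m=cv2.inRange(h,(95,60,60),(130,255,255));m[:203]=0;m[243:]=0;m[:,:190]=0;m[:,240:]=0
r=cv2.boxPoints(cv2.minAreaRect(cv2.findNonZero(m)));print('lid');print(np.array([onz(t,p,.008) for p in r]))
m=cv2.inRange(h,(0,0,170),(180,60,255));m[:246]=0;m[278:]=0;m[:,:204]=0;m[:,236:]=0
r=cv2.boxPoints(cv2.minAreaRect(cv2.findNonZero(m)));print('plate');print(np.array([onz(t,p,.012) for p in r]))
E
```

```text
ring [ 0.5269 -0.0039  0.0986] gap 0.000679435626960342
UL [0.5622 0.0445 0.1137] gap 0.0010969966028170142
UR [ 0.5796 -0.0391  0.1074] gap 0.002140329189240335
ledgeL [0.4725 0.0379 0.0821] gap 0.002798340960221711
ledgeR [ 0.4884 -0.0611  0.0827] gap 0.00010251422002428537
ribtopfar [0.4596 0.2669 0.0461] gap 0.0036157216866417453
ribtopnear [0.4105 0.2602 0.0554] gap 0.005673020729781433
lid
[[0.5827 0.3254 0.008 ]
 [0.5917 0.2427 0.008 ]
 [0.498  0.2317 0.008 ]
 [0.4892 0.3138 0.008 ]]
plate
[[0.4741 0.3107 0.012 ]
 [0.4815 0.2325 0.012 ]
 [0.3947 0.2233 0.012 ]
 [0.3874 0.301  0.012 ]]
```

```bash
python3 -m jog '[[0.1,[276,246,0],-0.566],[0.1,[276,246,0],-0.566],[0.1,[276,246,0],-0.566],[0.1,[276,246,0],-0.566],[0.1,[276,246,0],-0.566],[0.1,[276,246,0],-0.566],[0.1,[276,246,60],-0.566],[0.1,[276,246,90],-0.566],[0.1,[276,246,90],-0.566]]' 10; python3 - <<'E'
from h import *
import pickle
np.set_printoptions(precision=4,suppress=True)
st=status.get_state();print(st['q'],st['eef_pos'],st['ee_rot'],st['force'])
f=grab('wrist','w1');pickle.dump(f,open('w1.pkl','wb'))
h=cv2.cvtColor(f['color'],cv2.COLOR_RGB2HSV)
m=cv2.inRange(h,(100,150,60),(125,255,255))
N,L,S,C=cv2.connectedComponentsWithStats(m)
for i in range(1,N):
    if S[i,4]>100: print(S[i],C[i],cv2.minAreaRect(cv2.findNonZero((L==i).astype(np.uint8))))
E
```

```text
t: 1.27
eef_pos: [0.4335, 0.2656, 0.1486]
ee_rot: [3.138, 0.004, 0.118]
force: [0.4, 0.2, 0.6]
width: 0.0482
gripper_force: 0.0
[ 0.9363  0.1712 -0.4744 -0.0004 -0.9303  0.7523] [0.4335 0.2656 0.1486] [3.1381 0.0037 0.1175] [0.4167 0.1515 0.5961]
[ 262  171   25   64 1476] [273.8198 201.3428] ((274.0, 202.5), (63.0, 24.0), 90.0)
```

View pics/w1.png

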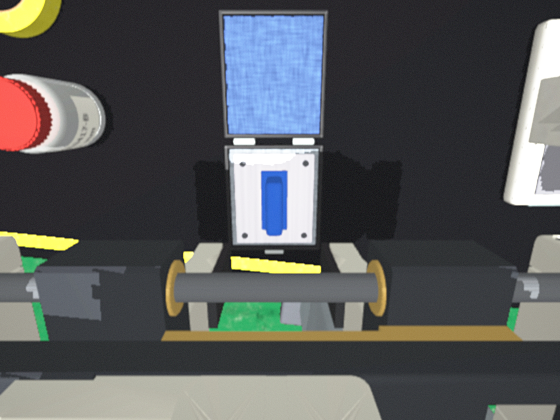

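```bash
python3 - <<'E'
from h import *
import pickle
np.set_printoptions(precision=4,suppress=True)
f=pickle.load(open('w1.pkl','rb'))
h=cv2.cvtColor(f['color'],cv2.COLOR_RGB2HSV)
m=cv2.inRange(h,(0,0,140),(180,60,255));m[:140]=0;m[247:]=0;m[:,:225]=0;m[:,322:]=0
m[140:152]=0
ys,xs=np.nonzero(m)
for v in (160,180,200,220,235): print(v,xs[ys==v].min(),xs[ys==v].max())
for u in (240,255,295,310): print(u,ys[xs==u].min(),ys[xs==u].max())
R=[onz(f,p,.046) for p in((262,171),(286.5,171),(262,235),(286.5,235))];print(np.array(R))
P=[onz(f,p,.012) for p in((231.5,151),(318,151),(230,244.5),(319.5,244.5))];print(np.array(P), np.mean(P,0))
print(proj(f,[.4335,.2656,.1486]))
E
```

```text
160 229 317
180 231 316
200 232 315
220 232 315
235 233 315
240 152 243
255 152 243
295 152 243
310 152 243
[[0.4673 0.2804 0.046 ]
 [0.4696 0.2613 0.046 ]
 [0.4141 0.2748 0.046 ]
 [0.4164 0.2545 0.046 ]]
[[0.4763 0.3096 0.012 ]
 [0.4851 0.2341 0.012 ]
 [0.3881 0.3041 0.012 ]
 [0.3979 0.2191 0.012 ]] [0.4368 0.2667 0.012 ]
[276.4375 272.867 ]
```

```bash
python3 -m jog '[[0.1,[1.5,-1,60],0],[0.1,[1.5,-1,110],0],[0.1,[1.5,-1,110],0],[-1,[1.5,-1,110],0],[-1,[1.5,-1,110],0],[-1,[1.5,-1,110],0],[-1,[1.5,-1,110],0]]' 10
```

```text
t: 2.2
eef_pos: [0.4362, 0.2685, 0.0415]
ee_rot: [-3.141, -0.001, 0.118]
force: [-0.4, -1.2, 4.8]
width: 0.0139
gripper_force: 7.9
```

```bash
python3 -m jog '[[-1,[0,0,-2],0],[-1,[-4,0,-3],0],[-1,[-7,0,-3],0],[-1,[-9,0,-4],0],[-1,[-12,0,-6],0],[-1,[-16,0,-9],0],[-1,[-19,0,-12],0],[-1,[-19,0,-12],0]]' 8; python3 - <<'E'
from h import *
f=grab('wrist','w2');s=grab('scene')
a=f['color'][130:330,170:380,::-1];b=s['color'][195:265,170:270,::-1]
c=np.zeros((420,800,3),np.uint8);c[:400,:420]=cv2.resize(a,(420,400),interpolation=3)[:, :420];c[:266,420:800]=cv2.resize(b,(380,266),interpolation=3)
cv2.imwrite('pics/c2.png',c);st=status.get_state();print(st['force'],st['eef_pos'],st['moment'])
E
```

```text
t: 3.2
eef_pos: [0.4178, 0.2667, 0.0534]
ee_rot: [-3.141, -0.002, 0.119]
force: [4.5, -1.5, 3.9]
width: 0.0136
gripper_force: 8.0
[ 4.87241085 -1.24490935  2.32065439] [0.41785809 0.26676098 0.05313648] [-0.43014574 -1.88276882 -0.00626874]
```

View pics/c2.png

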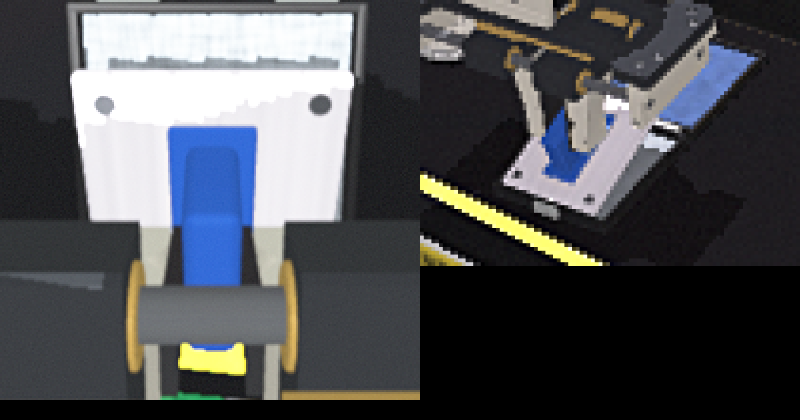

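```bash
python3 -m jog '[[-1,[-4,0,-2.5],0],[-1,[-9,0,-4.5],0],[-1,[-13,0,-6],0],[-1,[-18,0,-7.5],0],[-1,[-23,0,-9],0],[-1,[-23,0,-9],0]]' 8; python3 - <<'E'
from h import *
f=grab('wrist','w3');s=grab('scene')
a=f['color'][130:330,170:380,::-1];b=s['color'][195:265,170:270,::-1]
c=np.zeros((420,800,3),np.uint8);c[:400,:420]=cv2.resize(a,(420,400),interpolation=3)[:, :420];c[:266,420:800]=cv2.resize(b,(380,266),interpolation=3)
cv2.imwrite('pics/c3.png',c);st=status.get_state();print(st['force'],st['eef_pos'],st['moment'])
E
```

```text
t: 4.05
eef_pos: [0.3934, 0.2632, 0.0614]
ee_rot: [3.141, 0.001, 0.118]
force: [0.9, 0.9, 1.2]
width: 0.0137
gripper_force: 8.0
[ 1.58242865  1.40053702 -0.15426092] [0.39359762 0.26304466 0.0612908 ] [ 0.2531092  -0.17241781 -0.00299995]
```

View pics/c3.png

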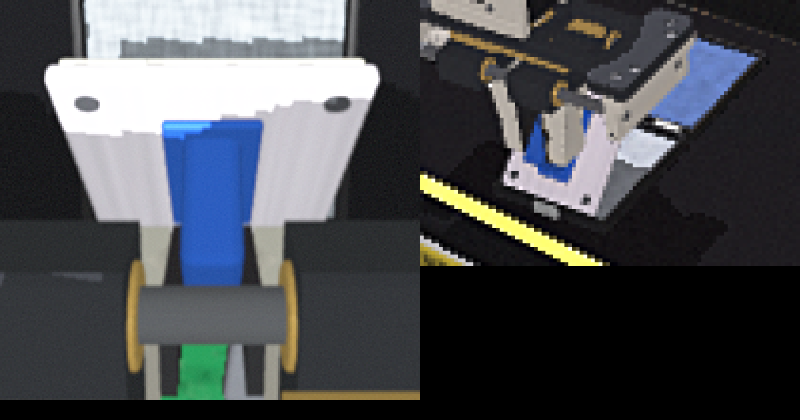

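```bash
python3 -m jog '[[-1,[0,0,0],0],[-1,[0,0,-5],0],[-1,[0,0,-40],0],[-1,[0,0,-90],0],[-1,[0,0,-120],0],[-1,[0,0,-120],0]]' 25; cat > ang.py <<'E'
from h import *
np.set_printoptions(precision=4,suppress=True)
def ang(save):
    f=grab('wrist',save);st=status.get_state()
    h=cv2.cvtColor(f['color'],cv2.COLOR_RGB2HSV)
    m=cv2.inRange(h,(0,0,120),(180,70,255))
    m[235:]=0
    N,L,S,C=cv2.connectedComponentsWithStats(m)
    for i in range(1,N):
        if S[i,4]>1500: print(S[i],C[i].round(0))
    return f,st,m
def edge(f,st,ul,ur,w=.072):
    K=f['mtx'];T=f['cam_to_world'];mid=(np.array(ul)+ur)/2
    z=K[0][0]*w/np.hypot(*(np.subtract(ur,ul)))
    p=T[:3,:3]@(z*np.linalg.solve(K,[*mid,1.]))+T[:3,3]
    y=st['ee_rot'][2];r=p-st['eef_pos'];return np.array([np.cos(y)*r[0]+np.sin(y)*r[1],np.sin(y)*r[0]-np.cos(y)*r[1],r[2]])
E
python3 - <<'E'
from ang import *
f,st,m=ang('w4'); print(st['eef_pos'],st['force'])
for v in range(120,235,8):
    x=np.nonzero(m[v,180:375])[0]
    if len(x): print(v,180+x.min(),180+x.max(),len(x))
print(edge(f,st,(194,163.5),(360,163.5)))
E
```

```text
t: 4.9
eef_pos: [0.3948, 0.2641, 0.184]
ee_rot: [-3.138, -0.003, 0.118]
force: [-1.1, -0.4, -2.0]
width: 0.0138
gripper_force: 25.0
[ 493    0   67  160 4255] [522.  89.]
[  192   106   168   129 12026] [275. 173.]
[0.3941 0.2634 0.1823] [-0.1988 -0.3417 -1.3266]
120 238 318 81
128 238 318 81
136 238 318 81
144 238 309 23
152 239 257 19
160 200 351 152
168 192 359 168
176 195 356 162
184 198 353 135
192 201 350 99
200 204 346 93
208 208 343 88
216 211 340 85
224 214 337 81
232 216 334 78
[ 0.0567 -0.0003  0.009 ]
```

```bash
cat >> ang.py <<'E'
def line(f,st,m,rows,lo=180,hi=375):
    P=[]
    for v in rows:
        x=np.nonzero(m[v,lo:hi])[0]; P.append(edge(f,st,(lo+x.min()-.5,v),(lo+x.max()+.5,v)))
    P=np.array(P); d=np.polyfit(P[:,0],P[:,2],1); phi=np.arctan(d[0])
    n=np.array([-np.sin(phi),np.cos(phi)]); off=(-(P[:,[0,2]]@n)).mean()
    x=np.array([np.cos(phi),np.sin(phi)])
    print('phi deg',np.degrees(phi),'TCP height over back mm',off*1e3,'along',(P[0,[0,2]]@x)*1e3,(P[-1,[0,2]]@x)*1e3);print(P[::4])
E
python3 - <<'E'
from ang import *
f=grab('wrist');st=status.get_state();h=cv2.cvtColor(f['color'],cv2.COLOR_RGB2HSV);m=cv2.inRange(h,(0,0,120),(180,70,255))
line(f,st,m,range(168,234,2))
E
```

```text
phi deg 45.56266105839047 TCP height over back mm 31.423564908625302 along 45.7457244198304 -16.72114978958749
[[ 0.0547 -0.0008  0.0104]
 [ 0.0506 -0.0008  0.0064]
 [ 0.0461 -0.0008  0.002 ]
 [ 0.0413 -0.0008 -0.0026]
 [ 0.036  -0.0008 -0.0077]
 [ 0.0297 -0.0009 -0.0156]
 [ 0.0234 -0.0009 -0.0218]
 [ 0.0165 -0.0009 -0.0287]
 [ 0.0099 -0.0009 -0.0332]]
```

```bash
python3 -m jog '[[-1,[-2,30,-8],-0.02],[-1,[-4,80,-18],-0.062],[-1,[-5,130,-18],-0.062],[-1,[-5,180,-18],-0.062],[-1,[-5,230,-18],-0.062],[-1,[-5,258,-18],-0.062],[-1,[-5,265,-18],-0.062],[-1,[-5,265,-18],-0.062]]' 25; python3 - <<'E'
from ang import *
import pickle
f,st,m=ang('w5');pickle.dump((f,st),open('w5.pkl','wb')); print(st['eef_pos'],st['force'])
line(f,st,m,range(170,234,2))
E
```

```text
t: 6.0
eef_pos: [0.42, -0.0007, 0.1987]
ee_rot: [3.141, 0.002, 0.179]
force: [-0.0, 0.9, -0.7]
width: 0.0138
gripper_force: 25.0
[   0   82   67   95 5620] [ 30. 130.]
[ 229   87  134   67 3797] [289. 133.]
[ 192  159  168   76 8772] [275. 190.]
[ 0.4202 -0.0002  0.1989] [-0.396  -0.0333 -2.1163]
phi deg 45.645257488865376 TCP height over back mm 31.91540879990915 along 43.817508983550525 -19.684084278220855
[[ 0.0532  0.0002  0.0093]
 [ 0.0489 -0.      0.0044]
 [ 0.0443 -0.     -0.    ]
 [ 0.0394 -0.0001 -0.0047]
 [ 0.0338  0.0002 -0.011 ]
 [ 0.028   0.0002 -0.0166]
 [ 0.0216  0.0002 -0.0228]
 [ 0.0141  0.0004 -0.031 ]]
```

View pics/w5.png

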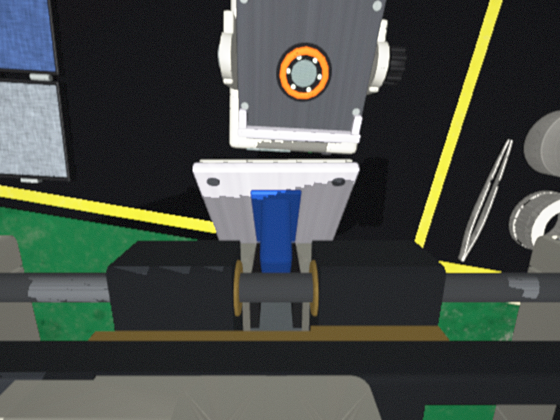

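```bash
python3 - <<'E'
from h import *
import pickle
np.set_printoptions(precision=4,suppress=True,linewidth=200)
f,st=pickle.load(open('w5.pkl','rb'));c=f['color']
g=cv2.cvtColor(c,cv2.COLOR_RGB2GRAY)
for u in(265,300,335): print(u,'from row 108',g[108:160,u])
for v in(124,): print(v,'from col 228',g[v,228:250],'from 345',g[v,345:372])
h=cv2.cvtColor(c,cv2.COLOR_RGB2HSV);m=cv2.inRange(h,(8,120,120),(22,255,255));m[120:]=0
p=cv2.findNonZero(m);print('ring',cv2.fitEllipse(cv2.convexHull(p)),len(p))
b=c[0:165,215:395,::-1];cv2.imwrite('pics/c5.png',cv2.resize(b,None,fx=3.6,fy=3.6,interpolation=3))
E
```

```text
265 from row 108 [105 103 102 103 103 105 102 105 103  99 103 104 101 101 103 103 100 110 154 193 208 223 250 255 254 253 253 253 253 244 221 233 254 245 182 155 154 155 144 139 158 165 133  58   6  13  14  13  12
   9  48 139]
300 from row 108 [104 105 103 106 105 104 104 103 103 103 105 103 104 103 106 103 103 105 100 109 157 195 208 227 252 255 254 253 252 253 254 245 205 168 159 158 158 159 157 152 145 139 114  71  29  13  12  20   7
  14  69 164]
335 from row 108 [104 108 105 107 106 108 107 106 103 101 107 108 103 106 105 103 104 104 106 102 100 117 169 205 209 226 252 255 253 252 252 252 253 235 187 213 248 254 253 253 253 251 246 231 174  84  23  12  13
   8  68 166]
124 from col 228 [ 33 122 232 251 254 255 255 255 255 255 242 249 253 253 253 253 254 248 169 111 105 107] from 345 [ 99 103 103 106 102 106 112 149 223 253 254 253 253 255 255 213 102  28  16  22  27  27  26  22  21  23  24]
ring ((303.71466064453125, 72.34147644042969), (49.59573745727539, 53.63620376586914), 18.024599075317383) 1065
```

View pics/c5.png

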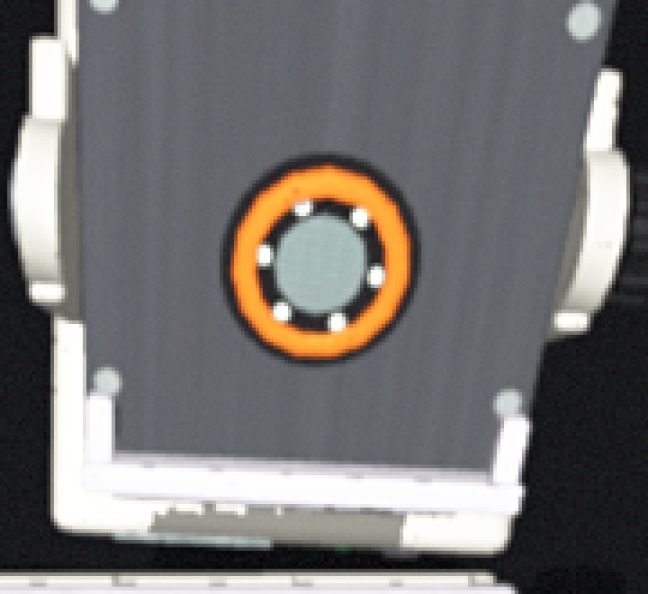

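```bash
cat > meter.py <<'E'
from h import *
import pickle
np.set_printoptions(precision=4,suppress=True)
f,st=pickle.load(open('w5.pkl','rb'))
def m(t):
    c,s=np.cos(t),np.sin(t)
    r=onz(f,(303.7,72.3),.072+.028*c-.004*s)
    L=[onz(f,p,.072+.024*c-.046*s) for p in((265,125.5),(300,127.5),(335,129.7))]
    d=L[0]-L[2];yaw=np.arctan2(-d[0],d[1])
    X=np.array([np.cos(yaw),np.sin(yaw),0])
    dist=(r-L[1])@X
    E=[onz(f,p,.072+.024*c-.040*s+.006*c) for p in((246.5,124),(352.5,124))]
    return dist-(42*c-4*s)/1e3,yaw,r,L[1],E,np.linalg.norm(E[0]-E[1])
if __name__=='__main__':
  for t in np.arange(0,.61,.1):
    e,y,r,l,E,w=m(t);print(t.round(2),'err mm',e*1e3,'yaw',y,'ring',r,'ledge',l,'earmid',(E[0]+E[1])/2,'earw',w)
E
python3 meter.py; python3 - <<'E'
import pickle,numpy as np
f,st=pickle.load(open('w5.pkl','rb'));print(np.array(f['cam_to_world']))
E
```

```text
0.0 err mm -3.7810095256793352 yaw 0.12028924131126054 ring [ 0.5286 -0.0012  0.1   ] ledge [ 0.4907 -0.0065  0.096 ] earmid [ 0.4932 -0.0051  0.102 ] earw 0.07816352087774206
0.1 err mm -3.0117459937073763 yaw 0.12028924131126119 ring [ 0.5287 -0.0012  0.0995] ledge [ 0.4907 -0.0068  0.0913] earmid [ 0.4932 -0.0054  0.0979] earw 0.07950895512914483
0.2 err mm -1.787267739274616 yaw 0.12028924131126115 ring [ 0.5288 -0.0013  0.0986] ledge [ 0.4906 -0.0072  0.0864] earmid [ 0.4932 -0.0058  0.0935] earw 0.08093828475015029
0.3 err mm -0.11980934434073498 yaw 0.1202892413112611 ring [ 0.5289 -0.0013  0.0976] ledge [ 0.4906 -0.0076  0.0813] earmid [ 0.4932 -0.0061  0.0888] earw 0.08243722835165894
0.4 err mm 1.9739684980005014 yaw 0.1202892413112614 ring [ 0.5291 -0.0014  0.0962] ledge [ 0.4905 -0.008   0.0762] earmid [ 0.4932 -0.0065  0.0841] earw 0.08399080898468934
0.5 err mm 4.47314545165952 yaw 0.12028924131126097 ring [ 0.5294 -0.0015  0.0947] ledge [ 0.4905 -0.0084  0.071 ] earmid [ 0.4932 -0.0068  0.0792] earw 0.0855835037851018
0.6 err mm 7.3527505666332456 yaw 0.12028924131126141 ring [ 0.5296 -0.0016  0.0929] ledge [ 0.4904 -0.0088  0.0658] earmid [ 0.4932 -0.0072  0.0742] earw 0.08719939907292538
[[ 1.77325774e-01 -9.47079305e-01 -2.67574960e-01  4.92871776e-01]
 [-9.84152170e-01 -1.70569393e-01 -4.84828762e-02  1.27993297e-02]
 [ 2.77030173e-04  2.71931741e-01 -9.62316503e-01  3.42701479e-01]
 [ 0.00000000e+00  0.00000000e+00  0.00000000e+00  1.00000000e+00]]
```

```bash
python3 -m jog '[[-1,[30,8,0],0.02],[-1,[66,16,10],0.054],[-1,[76,19,25],0.054],[-1,[76,19,42],0.054],[-1,[76,19,46],0.054],[-1,[76,19,46],0.054]]' 25; python3 - <<'E'
from ang import *
import pickle
f,st,m=ang('w6');s=grab('scene');t=grab('top');pickle.dump((f,s,t,st),open('w6.pkl','wb')); print(st['eef_pos'],st['force'])
b=s['color'][190:290,270:400,::-1];a=f['color'][60:260,150:400,::-1]
c=np.zeros((600,780,3),np.uint8);c[:400,:520]=cv2.resize(b,(520,400),interpolation=3);c[400:,:250]=a
cv2.imwrite('pics/c6.png',c)
E
```

```text
t: 6.8
eef_pos: [0.4983, -0.005, 0.1535]
ee_rot: [3.141, 0.001, 0.127]
force: [0.2, -0.5, -1.3]
width: 0.0139
gripper_force: 25.0
[ 198   65  157   28 3633] [276.  76.]
[  182   119   190   116 10607] [276. 186.]
[ 0.4987 -0.005   0.154 ] [-0.7966  0.1041 -1.0764]
```

View pics/c6.png

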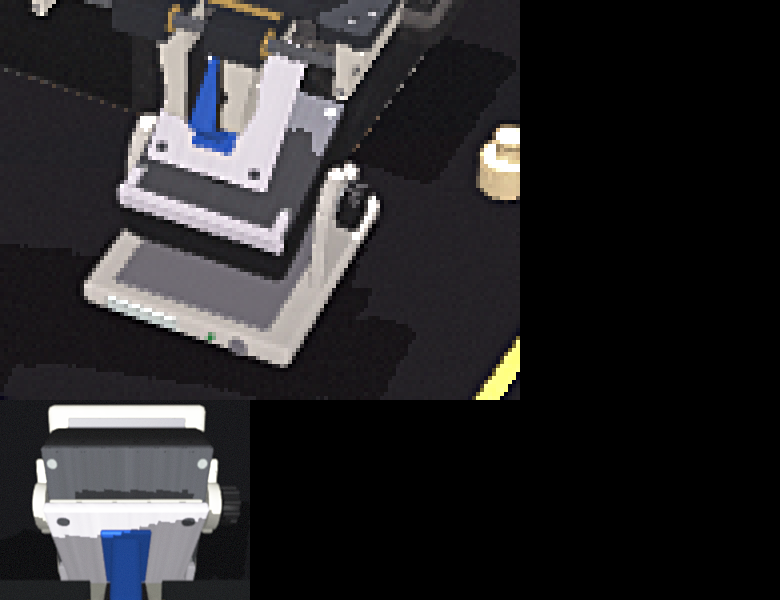

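```bash
python3 - <<'E'
from h import *
import pickle
np.set_printoptions(precision=4,suppress=True)
f,s,t,st=pickle.load(open('w6.pkl','rb'))
y=st['ee_rot'][2];R=np.array([[np.cos(y),np.sin(y),0],[np.sin(y),-np.cos(y),0],[0,0,1]])
for uv,ty in(((336.5,237.5),.036),((307.5,230),-.036)):
    o,d=ray(s,uv);o=R@(o-st['eef_pos']);d=R@d
    print((o+d*(ty-o[1])/d[1])*1e3)
o=ray(s,(336.5,237.5))
# predicted pixels for nominal edge
for e in((.0005,-.055),(-.006,-.0575),(.0027,-.0535)):
    for ty in(-.036,.036): print(e,proj(s,st['eef_pos']+R.T@np.array([e[0],ty,e[1]])))
# ledge in tool frame: outer-bottom ends seen in scene
for z in(.076,.080,.084): print(z,[R@(onz(s,uv,z)-st['eef_pos'])*1e3 for uv in((270+122/4,190+185/4),(270+283/4,190+237/4))])
E
```

```text
[ -0.1623  36.     -49.6638]
[  4.0144 -36.     -57.0583]
(0.0005, -0.055) [306.8413 230.176 ]
(0.0005, -0.055) [336.5118 239.1892]
(-0.006, -0.0575) [305.5977 232.6831]
(-0.006, -0.0575) [335.3193 241.7847]
(0.0027, -0.0535) [307.2628 229.105 ]
(0.0027, -0.0535) [336.9269 238.0861]
0.076 [array([ -0.1547, -51.5786, -77.9718]), array([ -1.7041,  48.0841, -77.9718])]
0.08 [array([ -4.4719, -49.481 , -73.9718]), array([ -6.0128,  49.6323, -73.9718])]
0.084 [array([ -8.7891, -47.3834, -69.9718]), array([-10.3215,  51.1806, -69.9718])]
```

```bash
python3 -m jog '[[-1,[-1,0,5],0],[-1,[-2,0,10],0],[-1,[-2,0,13],0],[-1,[-2,0,13],0]]' 25;python3 -m jog '[[-1,[0,0,1],0],[-1,[0,0,2],0],[-1,[0,0,2],0]]'; python3 -m jog '[[-1,[0,0,1],0],[-1,[0,0,2],0],[-1,[0,0,2],0]]'
```

```text
t: 7.45
eef_pos: [0.4965, -0.0058, 0.1402]
ee_rot: [3.141, 0.001, 0.126]
force: [0.1, -0.1, -1.5]
width: 0.0139
gripper_force: 25.0
t: 7.82
eef_pos: [0.4967, -0.0057, 0.1385]
ee_rot: [3.142, 0.0, 0.126]
force: [0.3, -0.1, -1.9]
width: 0.0138
gripper_force: 25.0
t: 8.2
eef_pos: [0.4966, -0.0057, 0.1365]
ee_rot: [3.142, 0.0, 0.126]
force: [-0.5, 0.2, -1.5]
width: 0.014
gripper_force: 25.0
```

```bash
python3 -m jog '[[-1,[0,0,1],0],[-1,[0,0,1.5],0],[-1,[0,0,1.5],0]]'; python3 -m jog '[[-1,[0,0,1],0],[-1,[0,0,1.5],0],[-1,[0,0,1.5],0]]'
```

```text
t: 8.57
eef_pos: [0.4966, -0.0057, 0.135]
ee_rot: [3.142, 0.0, 0.126]
force: [-0.3, 0.2, -1.5]
width: 0.0139
gripper_force: 25.0
t: 8.95
eef_pos: [0.4969, -0.0057, 0.1343]
ee_rot: [3.141, -0.001, 0.126]
force: [-3.2, 0.1, 6.3]
width: 0.0137
gripper_force: 25.0
```

```bash
python3 - <<'E'
from h import *
s=grab('scene');f=grab('wrist');print(status.get_state()['force'])
b=s['color'][200:270,290:370,::-1]
c=np.zeros((560,800,3),np.uint8);c[:,:640]=cv2.resize(b,(640,560),interpolation=3)
cv2.imwrite('pics/c7.png',c)
E
```

```text
[-1.94526749  0.34930386  6.81629364]
```

View pics/c7.png

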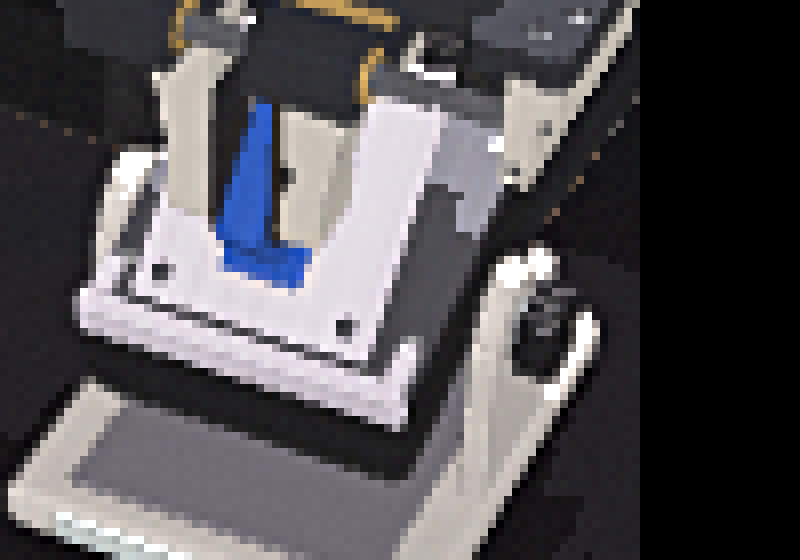

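```bash
python3 -m jog '[[-1,[-1,0,-0.2],0],[-1,[-2,0,0.1],0],[-1,[-3,0,0.4],0],[-1,[-3,0,0.4],0]]'; python3 -m jog '[[-1,[-1,0,0.3],0],[-1,[-1.5,0,0.5],0],[-1,[-1.5,0,0.5],0]]'; python3 -m jog '[[-1,[-1,0,0.3],0],[-1,[-1,0,0.3],0]]'
```

```text
t: 9.55
eef_pos: [0.494, -0.006, 0.1334]
ee_rot: [-3.142, -0.001, 0.126]
force: [1.4, 0.3, 3.1]
width: 0.0139
gripper_force: 25.0
t: 9.93
eef_pos: [0.4936, -0.006, 0.1333]
ee_rot: [-3.142, -0.003, 0.127]
force: [5.3, -0.5, 4.6]
width: 0.0135
gripper_force: 25.0
t: 10.18
eef_pos: [0.4933, -0.006, 0.1334]
ee_rot: [-3.141, -0.004, 0.127]
force: [7.5, -0.6, 3.6]
width: 0.0139
gripper_force: 25.0
```

```bash
python3 -m jog '[[-1,[0.5,0,0],0],[-1,[1,0,0.2],0],[-1,[3,0,0.4],0],[-1,[5,0,0.6],0],[-1,[6.6,0,1],0],[-1,[8.4,0,1.3],0],[-1,[8.4,0,1.3],0]]' 8; python3 - <<'E'
from ang import *
f,st,m=ang('w8');print(st['force'])
for v in range(140,236,12):
    x=np.nonzero(m[v,180:375])[0]
    if len(x): print(v,180+x.min(),180+x.max(),len(x))
E
```

```text
t: 11.05
eef_pos: [0.4992, -0.0053, 0.1312]
ee_rot: [-3.142, 0.001, 0.126]
force: [-0.2, 1.7, 7.7]
width: 0.0141
gripper_force: 8.0
[ 191   61  171   27 4119] [276.  73.]
[ 194  156  164   79 8911] [275. 190.]
[1.3449 0.6646 6.987 ]
140 180 374 12
152 180 374 17
164 180 374 178
176 180 374 153
188 180 374 118
200 183 368 112
212 209 342 88
224 213 338 82
```

```bash
cat > phi.py <<'E'
from ang import *
f=grab('wrist');st=status.get_state();h=cv2.cvtColor(f['color'],cv2.COLOR_RGB2HSV);m=cv2.inRange(h,(0,0,130),(180,70,255))
m[235:]=0
N,L,S,C=cv2.connectedComponentsWithStats(m)
i=max(range(1,N),key=lambda i:S[i,4]*(S[i,1]>120));print(S[i]);m[L!=i]=0
w=[np.ptp(np.nonzero(m[v])[0]) if m[v].any() else 0 for v in range(235)]
v0=int(np.argmax(w));print('top row',v0,w[v0]+1)
line(f,st,m,range(v0+3,233,2),0,560)
print(st['force'],st['eef_pos'])
E
python3 phi.py
```

```text
[ 194  157  164   78 8860]
top row 164 164
phi deg 40.03109828494597 TCP height over back mm 31.238028513562504 along 44.65254136239419 -11.775161748803892
[[ 0.0541 -0.0006  0.0051]
 [ 0.0498 -0.0006  0.0007]
 [ 0.0453 -0.0008 -0.003 ]
 [ 0.0406 -0.0006 -0.0069]
 [ 0.0355 -0.0004 -0.0111]
 [ 0.0297 -0.0004 -0.0168]
 [ 0.0242 -0.0004 -0.0205]
 [ 0.0183 -0.0004 -0.0244]
 [ 0.011  -0.0004 -0.0314]]
[-0.3514  0.7479  7.3529] [ 0.4992 -0.0053  0.1312]
```

```bash
python3 -m jog '[[-1,[1,0,0.2],0],[-1,[2.8,0,0.6],0],[-1,[4.8,0,1.1],0],[-1,[6.8,0,1.7],0],[-1,[6.8,0,1.7],0]]' 8; python3 phi.py
```

```text
t: 11.78
eef_pos: [0.5054, -0.0045, 0.129]
ee_rot: [-3.142, 0.002, 0.126]
force: [0.9, 1.6, 4.4]
width: 0.014
gripper_force: 8.0
[ 197  156  157   79 8759]
top row 162 157
phi deg 32.90952504605551 TCP height over back mm 30.62490274213802 along 44.558103521566586 -5.482768662360989
[[ 0.054  -0.0004 -0.0015]
 [ 0.05   -0.0006 -0.0033]
 [ 0.0455 -0.0009 -0.0073]
 [ 0.0411 -0.0006 -0.0093]
 [ 0.0362 -0.0006 -0.0125]
 [ 0.0307 -0.0004 -0.0171]
 [ 0.0252 -0.0004 -0.0208]
 [ 0.0198 -0.0007 -0.0235]
 [ 0.0141 -0.0004 -0.0262]]
[0.4733 0.2868 4.5157] [ 0.5055 -0.0045  0.129 ]
```

```bash
python3 -m jog '[[-1,[1.2,0,0.5],0],[-1,[2.6,0,1],0],[-1,[4,0,1.6],0],[-1,[4,0,1.6],0]]' 8; python3 phi.py;  python3 -m jog '[[-1,[1,0,0.5],0],[-1,[2,0,0.9],0],[-1,[2,0,0.9],0]]' 8; python3 phi.py
```

```text
t: 12.32
eef_pos: [0.5092, -0.0041, 0.1273]
ee_rot: [-3.142, 0.002, 0.126]
force: [-1.0, 1.0, 4.7]
width: 0.0139
gripper_force: 8.0
[ 199  157  153   78 8495]
top row 162 153
phi deg 27.831105025430332 TCP height over back mm 30.105507158385702 along 44.83874899790101 -0.6065841147251146
[[ 0.0535 -0.0004 -0.0053]
 [ 0.0492 -0.0009 -0.0083]
 [ 0.0449 -0.0006 -0.0104]
 [ 0.0404 -0.0009 -0.0126]
 [ 0.0354 -0.0004 -0.016 ]
 [ 0.0304 -0.0007 -0.0183]
 [ 0.0252 -0.0004 -0.0208]
 [ 0.0198 -0.0007 -0.0235]
 [ 0.0141 -0.0004 -0.0262]]
[-1.46    1.2809  3.8018] [ 0.5092 -0.0041  0.1273]
t: 12.75
eef_pos: [0.5116, -0.0038, 0.1264]
ee_rot: [3.142, 0.001, 0.126]
force: [-2.1, 0.9, 2.6]
width: 0.0143
gripper_force: 8.0
[ 201  157  150   78 8428]
top row 160 150
phi deg 24.989602954704004 TCP height over back mm 29.959583114992768 along 45.79630710726744 0.7320371006707613
[[ 0.0541 -0.0004 -0.0076]
 [ 0.0499 -0.0006 -0.0097]
 [ 0.0454 -0.0006 -0.0129]
 [ 0.041  -0.0006 -0.014 ]
 [ 0.0366 -0.0006 -0.0151]
 [ 0.0314 -0.0007 -0.0187]
 [ 0.0262 -0.0004 -0.0212]
 [ 0.0212 -0.0004 -0.0225]
 [ 0.0151 -0.0004 -0.0266]]
[-1.9897  0.5783  1.6517] [ 0.5117 -0.0038  0.1265]
```

```bash
python3 -m jog '[[-1,[1,0,0.7],0],[-1,[2,0,1.3],0],[-1,[2,0,1.3],0]]' 8; python3 phi.py;  python3 -m jog '[[-1,[0.8,0,0.6],0],[-1,[1.5,0,1.1],0],[-1,[1.5,0,1.1],0]]' 8; python3 phi.py
```

```text
t: 13.18
eef_pos: [0.5137, -0.0036, 0.1253]
ee_rot: [3.141, 0.001, 0.126]
force: [-5.6, 1.4, 2.9]
width: 0.014
gripper_force: 8.0
[ 202  158  148   77 8253]
top row 161 148
phi deg 22.57772032663571 TCP height over back mm 29.679144601827563 along 45.70700056034972 1.617019355763571
[[ 0.0535 -0.0004 -0.0095]
 [ 0.0492 -0.0006 -0.0116]
 [ 0.0448 -0.0009 -0.0138]
 [ 0.0402 -0.0007 -0.0161]
 [ 0.0356 -0.0007 -0.0173]
 [ 0.0306 -0.0004 -0.0197]
 [ 0.0258 -0.0004 -0.021 ]
 [ 0.0203 -0.0007 -0.0236]
 [ 0.0147 -0.0004 -0.0264]]
[-5.1165  0.1307  3.3621] [ 0.5137 -0.0036  0.1253]
t: 13.6
eef_pos: [0.5148, -0.0035, 0.1246]
ee_rot: [3.141, 0.002, 0.126]
force: [-7.7, 1.0, 7.5]
width: 0.0144
gripper_force: 8.0
[ 202  160  148   75 8112]
top row 163 148
phi deg 22.76007671670674 TCP height over back mm 28.840231801331168 along 44.86367877571729 1.537792633631
[[ 0.0525 -0.0004 -0.0092]
 [ 0.0483 -0.0006 -0.0113]
 [ 0.044  -0.0006 -0.0124]
 [ 0.0394 -0.0009 -0.0146]
 [ 0.0346 -0.0007 -0.017 ]
 [ 0.0296 -0.0004 -0.0194]
 [ 0.0247 -0.0004 -0.0207]
 [ 0.0193 -0.0007 -0.0233]
 [ 0.0136 -0.0004 -0.026 ]]
[-8.4844  2.5805  8.6358] [ 0.5147 -0.0035  0.1246]
```

```bash
python3 -m jog '[[-1,[-0.6,0,0.2],0],[-1,[-1.2,0,0.4],0],[-1,[-1.8,0,0.7],0],[-1,[-1.8,0,0.7],0]]' 8; python3 -m jog '[[-1,[-0.6,0,0.2],0],[-1,[-1.2,0,0.4],0],[-1,[-1.2,0,0.4],0]]' 8; python3 phi.py
```

```text
t: 14.15
eef_pos: [0.5147, -0.0035, 0.1245]
ee_rot: [3.141, -0.002, 0.127]
force: [-3.2, 1.5, 6.8]
width: 0.014
gripper_force: 8.0
t: 14.52
eef_pos: [0.5145, -0.0035, 0.1245]
ee_rot: [3.141, -0.004, 0.127]
force: [-2.5, 0.4, 7.6]
width: 0.0139
gripper_force: 8.0
[ 202  160  148   75 8113]
top row 163 148
phi deg 23.08437886784276 TCP height over back mm 28.93985050131555 along 44.83160902199693 1.5058097739300127
[[ 0.0525 -0.0004 -0.009 ]
 [ 0.0483 -0.0006 -0.0111]
 [ 0.0441 -0.0006 -0.0122]
 [ 0.0392 -0.0006 -0.0156]
 [ 0.0347 -0.0006 -0.0168]
 [ 0.0297 -0.0004 -0.0192]
 [ 0.0248 -0.0004 -0.0206]
 [ 0.0198 -0.0004 -0.0219]
 [ 0.0137 -0.0004 -0.026 ]]
[-1.536   0.1141  7.9639] [ 0.5145 -0.0034  0.1246]
```

```bash
python3 -m jog '[[-1,[-0.7,0,0.3],0],[-1,[-1.4,0,0.6],0],[-1,[-1.4,0,0.6],0]]' 10; python3 -m jog '[[-1,[-0.7,0,0.3],0],[-1,[-1.4,0,0.6],0],[-1,[-1.4,0,0.6],0]]' 10;python3 phi.py
```

```text
t: 14.95
eef_pos: [0.5143, -0.0035, 0.1246]
ee_rot: [3.141, -0.006, 0.127]
force: [0.9, -0.3, 7.9]
width: 0.0139
gripper_force: 10.0
t: 15.32
eef_pos: [0.514, -0.0034, 0.1246]
ee_rot: [3.141, -0.008, 0.128]
force: [2.9, -0.6, 9.6]
width: 0.0141
gripper_force: 10.0
[ 202  160  148   75 8117]
top row 163 148
phi deg 23.349941539270947 TCP height over back mm 28.862334799958575 along 44.85710304792829 1.5312954967248193
[[ 0.0526 -0.0004 -0.0087]
 [ 0.0485 -0.0004 -0.0098]
 [ 0.0441 -0.0007 -0.012 ]
 [ 0.0393 -0.0007 -0.0154]
 [ 0.0348 -0.0007 -0.0166]
 [ 0.0298 -0.0004 -0.0191]
 [ 0.0249 -0.0004 -0.0204]
 [ 0.0199 -0.0004 -0.0218]
 [ 0.0138 -0.0004 -0.0259]]
[ 2.5052 -1.1612 10.2855] [ 0.514  -0.0034  0.1246]
```

```bash
python3 -m jog '[[-1,[1,0,0],0],[-1,[2.6,0,0],0],[-1,[2.6,0,0],0]]' 10; python3 phi.py|sed -n '2,3p;$p'; python3 -m jog '[[-1,[0.2,0,0.4],0],[-1,[0.4,0,0.9],0],[-1,[0.4,0,0.9],0]]' 10;python3 phi.py|sed -n '2,3p;$p'
```

```text
t: 15.75
eef_pos: [0.5146, -0.0034, 0.1241]
ee_rot: [3.141, -0.004, 0.127]
force: [-4.0, 1.3, 14.6]
width: 0.0138
gripper_force: 10.0
top row 163 148
phi deg 22.765886652914148 TCP height over back mm 28.54282368193148 along 45.038893368184404 1.7121504379390236
[-4.0182  0.5636 13.6884] [ 0.5146 -0.0034  0.1241]
t: 16.18
eef_pos: [0.515, -0.0033, 0.1233]
ee_rot: [3.141, -0.004, 0.127]
force: [-5.5, 0.4, 15.5]
width: 0.0142
gripper_force: 10.0
top row 166 149
phi deg 22.718409232376427 TCP height over back mm 27.621827632882983 along 43.92120999998407 4.084388142058875
[-4.7805 -0.0161 15.2739] [ 0.515  -0.0033  0.1233]
```

```bash
python3 -m jog '[[-1,[0,0,0],0],[-1,[-0.1,0,-0.3],0],[-1,[-0.1,0,-0.3],0]]' 20; python3 phi.py|sed -n '2,3p;$p'; python3 - <<'E'
from h import *
import pickle
np.set_printoptions(linewidth=220)
s=grab('scene','s9');t=grab('top','t9');f=grab('wrist','w9')
g=cv2.cvtColor(s['color'],cv2.COLOR_RGB2GRAY)
for u in range(308,336,4): print(u,'rows 228..',g[228:258,u])
E
```

```text
t: 16.6
eef_pos: [0.515, -0.0033, 0.1234]
ee_rot: [3.141, -0.005, 0.127]
force: [-3.0, -0.1, 11.9]
width: 0.0142
gripper_force: 20.0
top row 166 149
phi deg 22.623816585077595 TCP height over back mm 27.617929632160664 along 43.9641002201194 4.125937298200299
[-2.8223 -0.3903 12.2008] [ 0.515  -0.0034  0.1233]
308 rows 228.. [ 68  72  99 180 240 233 227 226 221 152 165 226 230 190 204 165  18  30  31  31  31  27  50 120 113 111 110 112 112 111]
312 rows 228.. [215 211 215 216 224 226 224 221 221 222 207  78 227 221 207 201 215  11  28  30  32  31  29  54 122 112 111 110 111 111]
316 rows 228.. [217 217 214 212 216 217 220 220 219 218 219 219 100 234 221 217 198 208  66  21  32  32  31  28  27  92 115 112 112 111]
320 rows 228.. [ 98  55  75  83  81  77 115 231 219 218 216 216 223 143 226 221 230 194 205 165  17  29  32  32  29  32  98 117 113 111]
324 rows 228.. [ 82  80  79  78  77  85  81  98 237 224 218 216 217 228 153 165 223 220 189 199 159  15  28  28  32  33  26  52 119 113]
328 rows 228.. [218  91  76  83  79  83 125 195 231 223 223 219 216 215 221 210  77 225 222 207 199 209  61  25  31  32  32  28  33 124]
332 rows 228.. [196 192 202 223 218 217 217 216 218 219 222 227 129  49 186 225 219 101 229 219 216 193 200  65  24  32  33  32  26  33]
```

```bash
python3 -m jog '[[-1,[-0.2,0,-0.5],0],[-1,[-0.3,0,-0.7],0],[-1,[-1.2,0,-0.3],0],[-1,[-2.1,0,0.1],0],[-1,[-2.1,0,0.1],0]]' 20; python3 phi.py|sed -n '2,3p;$p'; python3 -m jog '[[-1,[-0.6,0,0.2],0],[-1,[-1.4,0,0.6],0],[-1,[-1.4,0,0.6],0]]' 20; python3 phi.py|sed -n '2,3p;$p';
```

```text
t: 17.42
eef_pos: [0.5141, -0.0034, 0.1232]
ee_rot: [3.142, -0.007, 0.127]
force: [2.3, -1.0, 6.4]
width: 0.0139
gripper_force: 20.0
top row 166 150
phi deg 23.091477289818442 TCP height over back mm 27.697526625062157 along 43.775128728956645 3.9422378632714685
[1.0616 0.4383 6.6855] [ 0.514  -0.0033  0.1232]
t: 17.85
eef_pos: [0.5131, -0.0034, 0.1229]
ee_rot: [-3.142, -0.008, 0.128]
force: [2.4, -0.4, 7.1]
width: 0.0135
gripper_force: 20.0
top row 166 150
phi deg 23.29636918311903 TCP height over back mm 27.765564421799343 along 43.73476974589987 3.904713295207405
[1.8886 0.8746 7.3603] [ 0.513  -0.0034  0.1228]
```

```bash
python3 -m jog '[[-1,[-0.5,0,0.2],0],[-1,[-1,0,0.4],0],[-1,[-1,0,0.4],0]]' 20; python3 -m jog '[[-1,[-0.5,0,0.2],0],[-1,[-1,0,0.4],0],[-1,[-1,0,0.4],0]]' 20; python3 phi.py|sed -n '2,3p;$p'; python3 - <<'E'
from h import *
np.set_printoptions(linewidth=220)
g=cv2.cvtColor(grab('scene')['color'],cv2.COLOR_RGB2GRAY)
for u in range(308,336,4): print(u,'rows 228..',g[228:258,u])
E
```

```text
t: 18.27
eef_pos: [0.5124, -0.0034, 0.1226]
ee_rot: [-3.141, -0.008, 0.128]
force: [3.9, -0.5, 8.7]
width: 0.014
gripper_force: 20.0
t: 18.65
eef_pos: [0.5123, -0.0034, 0.1227]
ee_rot: [-3.141, -0.01, 0.128]
force: [4.4, -0.3, 8.6]
width: 0.0139
gripper_force: 20.0
top row 166 149
phi deg 23.235934788938266 TCP height over back mm 27.592927246264228 along 43.79015861300766 3.9566342308613462
[ 4.8806 -0.189   9.8438] [ 0.5123 -0.0034  0.1227]
308 rows 228.. [ 67  73 101 185 242 231 178 138 226 216 197 219 229 188 204 166  16  30  33  34  31  25  49 121 112 111 110 110 110 111]
312 rows 228.. [214 211 214 218 217 217 217 220 221 217 212 192 218 220 206 202 216  10  26  30  31  31  28  54 121 113 112 110 111 110]
316 rows 228.. [220 215 214 214 219 221 223 225 221 216 216 212 195 224 218 215 198 207  64  23  30  28  30  27  27  93 116 111 111 111]
320 rows 228.. [ 68  64  66  76  73  85  79 121 235 221 215 215 214 219 217 218 228 195 203 164  17  28  34  30  28  28  98 117 111 109]
324 rows 228.. [ 80  83  81  80  79  80  84  81  98 237 224 218 215 213 214 194 217 219 189 198 158  15  28  30  33  33  26  53 122 113]
328 rows 228.. [213 213 126  76  78  88 121 196 234 228 225 221 217 216 215 215 199 216 219 206 197 208  62  25  31  33  29  28  34 123]
332 rows 228.. [182 186 195 212 220 218 217 219 218 218 219 222 227  35  54 189 225 199 222 218 216 192 200  63  23  28  31  31  30  31]
```

```bash
python3 -m jog '[[-1,[0.8,0,0],0],[-1,[1.6,0,-0.1],0],[-1,[2.4,0,-0.2],0],[-1,[2.4,0,-0.2],0]]' 10; python3 phi.py|sed -n '2,3p;$p'
```

```text
t: 19.25
eef_pos: [0.5126, -0.0034, 0.1225]
ee_rot: [-3.142, -0.006, 0.128]
force: [-2.7, 2.2, 13.8]
width: 0.0143
gripper_force: 10.0
top row 164 148
phi deg 22.984789190197244 TCP height over back mm 27.707017198709107 along 44.578602654329245 3.9811737522816486
[-2.0638  1.1717 14.0054] [ 0.5126 -0.0034  0.1225]
```

```bash
python3 -m jog '[[-1,[0.4,0,0],0],[-1,[0.8,0,-0.1],0],[-1,[0.8,0,-0.1],0]]' 10; python3 phi.py|sed -n '2,3p;$p'; python3 -m jog '[[-1,[0.1,0,0.2],0],[-1,[0.1,0,0.2],0]]' 10; python3 phi.py|sed -n '2,3p;$p'
```

```text
t: 19.68
eef_pos: [0.5126, -0.0034, 0.1225]
ee_rot: [-3.142, -0.005, 0.127]
force: [-5.7, 2.7, 15.4]
width: 0.014
gripper_force: 10.0
top row 166 149
phi deg 22.53026856277379 TCP height over back mm 27.610039842295592 along 43.99974804968784 4.1603925178709025
[-5.3926  2.079  15.8655] [ 0.5126 -0.0034  0.1225]
t: 19.98
eef_pos: [0.5127, -0.0034, 0.1223]
ee_rot: [-3.141, -0.005, 0.127]
force: [-5.3, 1.6, 15.5]
width: 0.0139
gripper_force: 10.0
top row 167 150
phi deg 22.64605244532764 TCP height over back mm 27.440081636060494 along 43.56395786552701 3.666187125855323
[-5.5291  2.6325 16.1432] [ 0.5127 -0.0034  0.1223]
```

```bash
python3 -m jog '[[-1,[0,0,0],0],[-1,[-0.1,0,-0.3],0],[-1,[-0.1,0,-0.3],0],[-1,[-0.1,0,-0.3],0]]' 15; python3 phi.py|sed -n '2,3p;$p'; python3 - <<'E'
from h import *
np.set_printoptions(linewidth=220)
g=cv2.cvtColor(grab('scene','s10')['color'],cv2.COLOR_RGB2GRAY)
for u in (312,320,328,332): print(u,'rows 228..',g[234:250,u])
E
```

```text
t: 20.52
eef_pos: [0.5127, -0.0034, 0.1223]
ee_rot: [-3.141, -0.005, 0.127]
force: [-3.5, 2.6, 13.2]
width: 0.014
gripper_force: 15.0
top row 165 149
phi deg 22.741910654100185 TCP height over back mm 27.495295674690837 along 44.82299713274701 3.6307957440443186
[-3.6317  1.9301 13.2198] [ 0.5127 -0.0034  0.1223]
312 rows 228.. [216 221 221 217 213 194 218 219 208 201 216  11  27  30  34  30]
320 rows 228.. [ 79 120 234 220 217 212 212 218 218 219 228 195 204 165  17  31]
328 rows 228.. [124 197 235 229 223 219 216 216 214 214 198 215 219 207 197 209]
332 rows 228.. [217 218 217 217 218 224 230  33  56 188 224 200 221 217 215 193]
```

```bash
python3 -c "
from station import order; print(order.job_done())"
```

```text
the job is handed in; nothing more can be done
None
```

I handed the job in at about 20.5 s. The plate was lying at the face's slope and square against the ledge, still gripped at 15 N and pressed with about 15 N normal to the face. I inferred that the ring is fully home from that force and the settled plate angle, since the plate hides the ring from the cameras.

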